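Padlock the potters' tool box

TASK

Lock up the trimming tools for the night: press the lid of the blue steel box fully shut, hang the open padlock through the two lugs at the front of the box, and push its shackle down until it clicks and stays locked. Let the padlock stand on the bench while you push, and feel for the click: push firmly but never force it against the bench or jam it on the lugs, and leave the pots and the other things on the bench where they are.

Things in the scene. Friction and masses are not known exactly. Their poses are not given: they have to be found in the camera images.
- lid (a joint): Hinge of the lid, along the box's far edge, rad: 0 = shut (level, resting on the box), growing as it opens; starts 0.3 to 0.6 open. It is stiff: the lid stays where it is left and needs about 2 to 4 N downward near its front edge to go down; nothing latches it.
- lid_front (a point): Point on the top face of the blue steel lid, 25 mm behind the middle of its front edge: a good place to press it down. The lid is 172 mm deep (hinge to front edge) and 284 mm wide; the hinge line lies 147 mm from this point. Shut, the lid's top is 78 mm above the bench.
- lug_hole (a point): Centre of the 12 mm padlock hole through both lugs, level with the upper lug's top face when the lid is shut (61 mm above the bench); fixed to the box, x axis pointing from the box's front to its back. From here the lugs' front edge is 12 mm away, their side edges 14 mm, the box's front wall 15 mm (the shut lid overhangs that wall by 2 mm).
- strongbox: The blue steel tool box, 170 mm deep, 280 wide, 78 high with its lid; heavy, does not move. Origin at the centre of its underside; x points front to back. Two level steel lugs, 28 mm wide, 3 mm thick, with one hole each, stick out 27 mm from the middle of its front: the box's 55 to 58 mm above the bench, the lid's, when shut, lying on it (58 to 61 mm).
- padlock: The open steel padlock with brass end plates, standing on the bench; body 52 (its x) x 28 (its y) x 50 mm high, 0.3 to 0.5 kg in all. Origin at the centre of its underside, z up through the shackle; the loose toe is on its +x side, the captive heel leg on its -x side. Once clicked shut it cannot be opened again (the key is not to be used).
- shackle (a joint): How far the shackle is pushed in, m: 0 = open (raised, as at the start). A spring lifts it, 4.5 N at 0, 8 N at 0.025. Past 6 to 17 mm a hidden pawl raises this to 8 to 12 N, then eases; some 3 mm on it clicks (the push drops) at 15.5 to 26.5 mm: each padlock differs, nothing shows it. 1 to 2 mm more is a hard stop: push there gently, under 20 N. Let go unclicked it springs up; clicked, it stays.
- bow (a point): Centre of the bar at the very top of the shackle, midway between its legs; 111 mm above the padlock's underside when open. The shackle is a U of 9 mm round steel bar, legs 30 mm apart (centres) along the padlock's x, the bow of 15 mm radius. Pinch it across the bar (along the padlock's y); lifted by it the padlock hangs upright, fully open. Axes as the padlock's.
- toe (a point): Lowest point of the rounded end of the loose leg (the toe, 9 mm thick), 15 mm from the padlock's middle along its +x. Open, it is 13 mm above the body's top and 63 mm above the padlock's underside, so that the lugs pass between toe and body while the padlock stands on the bench; pushed down it goes through the lugs' hole into the body.
- pot: Black clay pot with lid, 84 mm across, 85 mm high; origin at the centre of its underside. To be left alone.
- pot2: Larger black clay pot with lid, 96 mm across, 90 mm high; origin at the centre of its underside. To be left alone.
- collar: Terracotta ring, 64 mm across, 30 mm high; origin at the centre of its underside. To be left alone.
- collar2: Second terracotta ring, 64 mm across, 30 mm high; origin at the centre of its underside. To be left alone.
- brush: Brush lying on the bench. To be left alone.
- rib: Round wooden throwing rib, 90 mm across, 6 mm thick, lying flat. To be left alone.
- key: Small brass key, about 50 mm long, 5 mm thick, lying flat. To be left alone.
Not all that is in view belongs to the job. What is meant by the padlock is not orange or red, and is the smaller of those in its own colour.

How it is judged (in metres and radians):
On the way, in this order (a step that is already met when the one before it is completed fails the run):
1. the lid is fully shut (value of joint lid below 0.03 rad), for 0.2 s.
2. the shackle's toe has gone down through the hole of both lugs (horizontal distance between toe and lug_hole below 0.006 m and z of toe in the frame of lug_hole below -0.006 m and value of joint lid below 0.03 rad), for 0.1 s.
At the end, for the whole second after the job is handed in: Lid shut (within 0.03 rad); the toe is through both lugs (within 6 mm of the hole's centre, 6 mm or more below the upper lug's top); the shackle stays down by itself, more than 13.5 mm in (caught by the pawl); the padlock is at rest, within 0.35 rad of upright (all of step 2 and value of joint shackle above 0.0135 m and angle between padlock's own z axis and vertical below 0.35 rad and linear speed of padlock below 0.02 m/s); the robot touches nothing.
It fails at once if the padlock is pressed against the bench with more than 28 N (contact force between padlock and table above 28 N).
It fails at once if the padlock is pushed against the box or its lugs with more than 20 N (contact force between padlock and strongbox above 20 N).
It fails at once if a pot, ring, brush, rib or the key is shifted by more than 20 mm (distance of any of pot, pot2, collar, collar2, brush, rib, key from where it was at the start of the episode above 0.02 m).
It also fails if it takes over 58 s, if anything falls off the work surface, if the arm or the gripper's body presses on something with over 40 N, if the wrist force passes 120 N, or if a joint passes its speed limit or range.

ROBOT

A 7-joint arm with a two-finger parallel gripper is mounted at the origin on the work surface. World frame = base frame: x ahead of the robot, y to its left, z up, the work surface at z = 0. Lengths are in mm, angles in rad, forces in N, time in s.
With the tool pointing down it reaches from about 425 to 825 mm from the base axis. Payload 3.6 kg.
Tool frame: the origin (TCP) lies at the very end of the fingers, on their centre line; the grasp point (between the pads) lies grip_depth behind it (grip_depth is the distance from the TCP to the grasp point, in mm); z points along the fingers, y is the direction in which the jaws open and shut (so a half turn about z gives the same grasp; the last joint's range is limited). The gripper opens to 93 mm and grips with 3 to 60 N. Pads are 15 mm wide; open, the fingers measure 128 mm over their backs; the gripper's body (75 mm by 188 mm) begins 65 mm behind the grasp point.
Start: joints at [-1.29, 0.615, -0.013, 1.423, 0.008, 1.103, -0.04], TCP at [196.892, 619.432, 218.64] pointing down, gripper open.
Joint ranges: [-3.12, 3.12], [-0.3, 2.06], [-1.34, 1.32], [0.26, 2.42], [-1.36, 4.5], [0.01, 1.98], [-2.84, 2.84]. Speed limits (rad/s): [2.79, 2.79, 3.14, 3.14, 3.14, 3.14, 3.14].

INTERFACE

Orientations are given as a unit quaternion [w, x, y, z].
In Python, from plant import * gives the robot as it stands.
- The arm moves only by the tool move_arm, never from a script. Its argument "rows" is a list of rows, each an object of numbers: "tx", "ty", "tz": the shift along the world's x, y, z in units of 30 mm (1.0 is 30 mm); "turn": the turn about the world's z in units of 5 degrees (1.0 is 5 degrees); "jaw": the opening, from 0 (shut) to 1 (fully open). A call has 1 to 12 rows; each row is the pose to reach, as a shift and turn from the pose measured when the call began; what a row does not reach only later rows make up. A row lasts 1/10 s, in which the tool goes at most 50 mm and 8.59 degrees, less where a joint would pass 70% of its speed; a pose out of reach is approached as far as the arm can. A call with a gripper value outside its range is refused whole. The fingers move at their own pace and stop on an object; "newtons" is the grip in N (left out, the last holds). Time passes only in rows, so rows that repeat a pose let the fingers close. It gives the time, the measured TCP pose, the force and the opening at its end, in the units of the state.
- observe(): the state, without advancing time (a new reading comes with each control period).
- camera(name): name is "scene" or "top" or "wrist"; returns a dict with "color" (480x640x3 uint8, red, green, blue), "fx", "fy", "cx", "cy" (pixels), "k1" (the pictures are not rectified: a ray, as slopes to the right and down, at radius r is drawn at 1 + k1 r^2 times it, then the intrinsics apply), "world_to_cam" (4x4, takes a point from world to camera coordinates). Camera axes: x right, y up, looking along -z (the intrinsics and any distortion apply to the point x, -y, -z); pixel columns grow to the right and rows downward; lengths in mm; the calibration is good to about 2 mm. A picture is of the moment at which its call begins. There is no depth.
- hand_in(): hands the job in, once; it reports no verdict.
The state is a dict: "time_s": time; "joint_pos": joint angles; "joint_velocities": joint speeds; "effort": joint torques, N m; "tool_pos": TCP position; "tool_rot": TCP orientation; "contact_force": force on the tool from outside, world axes, zero at the start; "torque": the same for the moment, N m; "width": opening from 0.0 (shut) to 1.0 (fully open).
Only numpy, scipy, OpenCV 4.12 (cv2) and the standard library are available. Lean on these libraries where they do the work, as an engineer would, in place of code of your own. Each camera call takes 0.05 s, during which the arm holds its last target.

## Working session

There is one attempt and no reset: what is moved stays moved. The work goes in short steps, Python scripts to look and compute and a tool call to move; the robot and the scene stay as the last step left them, time stands still between calls to the robot, and variables do not carry over. Pictures are saved under pics/ and viewed, and the job is handed in when it is done.

Besides the shell and the picture viewer there is one more tool, called after "Request:" as name([rows], argument=value, ...), one row to a line, values as JSON. move_arm: Moves the arm, as the interface text tells. Its arguments: {"type":"object","properties":{"rows":{"type":"array"},"newtons":{"type":"number"}},"required":["rows"]}

```bash
ls; mkdir -p pics; cat > h.py <<'E'
from plant import *
import numpy as np, cv2
def snap(n,f):
    c=camera(n); cv2.imwrite('pics/'+f+'.png',c['color'][:,:,::-1]); np.save('pics/'+f+'.npy',c,allow_pickle=True); return c
def load(f): return np.load('pics/'+f+'.npy',allow_pickle=True).item()
def ray(c,u,v):
    K=np.array([[c['fx'],0,c['cx']],[0,c['fy'],c['cy']],[0,0,1.]])
    p=cv2.undistortPoints(np.array([[[u,v]]],float),K,np.array([c['k1'],0,0,0,0.]))[0,0]
    # note: model is forward distortion 1+k1 r^2
    d=np.array([p[0],-p[1],-1.]); T=np.array(c['world_to_cam']); R=T[:3,:3]; o=-R.T@T[:3,3]
    d=R.T@d; return o,d/np.linalg.norm(d)
def onz(c,u,v,z):
    o,d=ray(c,u,v); return o+d*(z-o[2])/d[2]
def proj(c,P):
    T=np.array(c['world_to_cam']); q=T[:3,:3]@np.array(P,float)+T[:3,3]
    x,y=q[0]/-q[2],-q[1]/-q[2]; s=1+c['k1']*(x*x+y*y)
    return c['cx']+c['fx']*x*s,c['cy']+c['fy']*y*s
def tri(*a):
    A=np.zeros((3,3));b=np.zeros(3)
    for c,u,v in a:
        o,d=ray(c,u,v);M=np.eye(3)-np.outer(d,d);A+=M;b+=M@o
    return np.linalg.solve(A,b)
E
python3 - <<'E'
from h import *
for n in ('scene','top','wrist'):
    c=snap(n,n+'0'); T=np.array(c['world_to_cam']); print(n,c['fx'],c['k1'],-T[:3,:3].T@T[:3,3])
print(observe())
E
```

```text
pics
scene 493.9787005442708 -0.003002214214611469 [ 894.2736214   722.35178687 1186.45863141]
top 597.1056846134734 -0.030901506976425065 [ 248.07725321   17.38364447 1388.6859968 ]
wrist 333.20049995574544 0.00479453722484412 [121.44959544 644.45378346 383.9796197 ]
{'time_s': 0.15, 'joint_pos': array([-1.28949265,  0.6156875 , -0.01261414,  1.42453402,  0.00811111,
        1.10341749, -0.04039062]), 'joint_velocities': array([ 0.00047452, -0.00199228,  0.00050335, -0.00391981,  0.00102248,
       -0.00086243, -0.00124403]), 'effort': array([ 8.33250888e-04, -4.59346354e+01,  2.09429967e-01, -1.65943944e+01,
       -6.10919553e-02,  1.81178347e-02,  1.58510466e-04]), 'tool_pos': array([196.73191851, 618.86683806, 217.75245416]), 'tool_rot': array([-1.38255769e-04,  1.53257161e-01,  9.88185836e-01, -9.88399936e-04]), 'contact_force': array([ 0.80081432, -0.23621309,  0.00231806]), 'torque': array([ 0.04275234, -0.00843922, -0.02030721]), 'width': 1.001373313481964}
```

View pics/scene0.png

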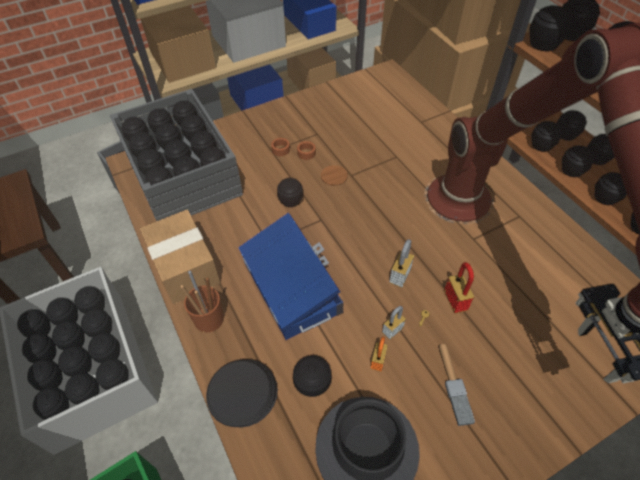

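View pics/top0.png

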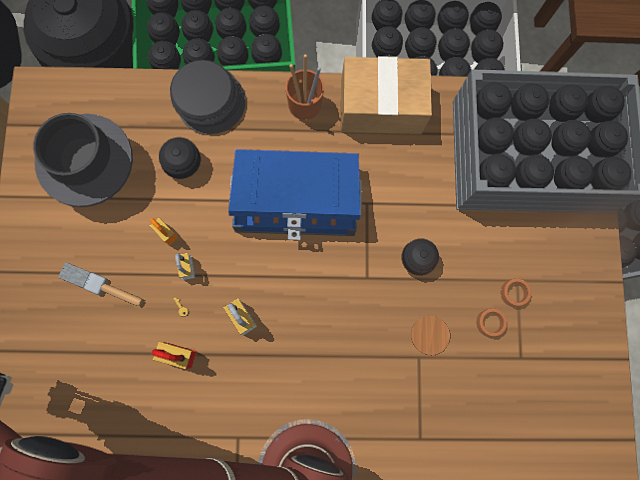

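View pics/wrist0.png

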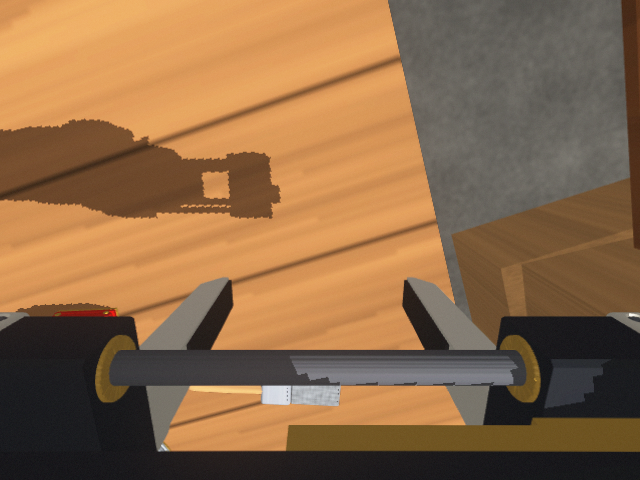

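The top view shows the box at (295,190) with its lugs at (293,225). There are two steel padlocks, at (185,265) and (240,315), plus an orange and a red one. I'll zoom in to compare the two steel ones.

```bash
python3 - <<'E'
from h import *
t=load('top0');s=load('scene0')
a=cv2.resize(t['color'][210:370,140:280],None,fx=4,fy=3.7,interpolation=cv2.INTER_CUBIC)
a=cv2.resize(t['color'][210:350,145:275],None,fx=4,fy=4,interpolation=cv2.INTER_CUBIC)
cv2.imwrite('pics/z1.png',a[:,:,::-1])
b=cv2.resize(s['color'][230:380,350:490],None,fx=4,fy=4,interpolation=cv2.INTER_CUBIC)
cv2.imwrite('pics/z2.png',b[:,:,::-1])
d=cv2.resize(t['color'][140:255,220:370],None,fx=5,fy=5,interpolation=cv2.INTER_CUBIC)
cv2.imwrite('pics/z3.png',d[:,:,::-1])
E
```

```text
(no output)
```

View pics/z1.png

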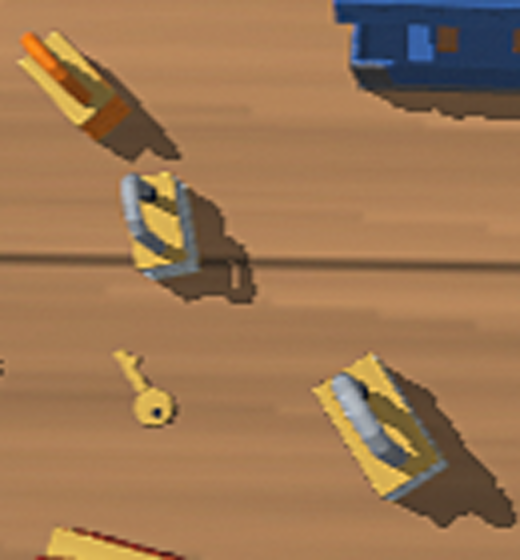

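View pics/z2.png

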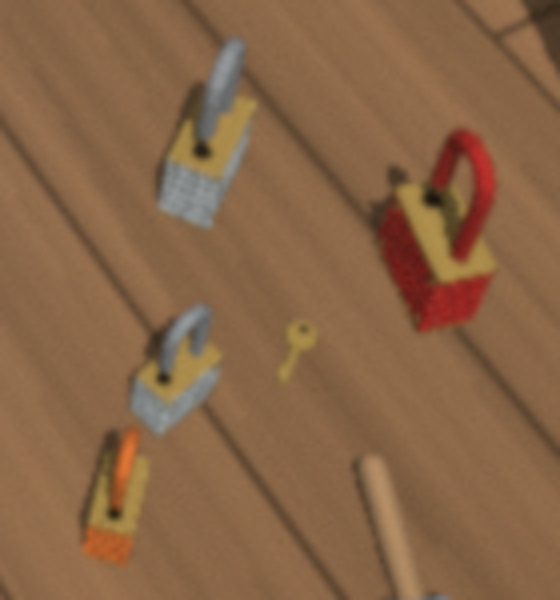

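View pics/z3.png

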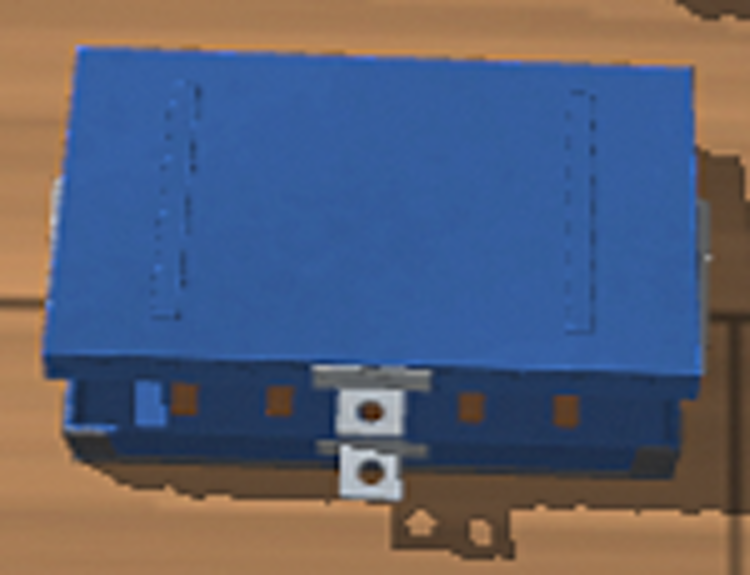

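The smaller steel padlock is the one at top (185,265). In both views its toe hole is at the end nearest the box, at top (181,257) and scene (391,324). Next I'll measure its pose and the box's.

```bash
cat > m.py <<'E'
from h import *
def cc(mask,minA=30):
    n,l,st,ce=cv2.connectedComponentsWithStats(mask.astype(np.uint8)); return [(i,st[i],ce[i]) for i in range(1,n) if st[i,4]>=minA],l
def box(c):
    hsv=cv2.cvtColor(c['color'],cv2.COLOR_RGB2HSV)
    return hsv
E
python3 - <<'E'
from m import *
t=load('top0');h=box(t)
# lugs: gray bright in region
reg=np.zeros(h.shape[:2],bool);reg[205:250,270:320]=1
m=(h[...,1]<50)&(h[...,2]>150)&reg
for i,s,ce in cc(m,8)[0]: print('lug',s,ce)
# blue lid
bm=((h[...,0]>100)&(h[...,0]<125)&(h[...,1]>120)&(h[...,2]>140))
bm[:,:220]=0;bm[:,370:]=0;bm[:140]=0;bm[222:]=0
cs,_=cv2.findContours(bm.astype(np.uint8),cv2.RETR_EXTERNAL,cv2.CHAIN_APPROX_NONE)
k=max(cs,key=cv2.contourArea);ap=cv2.approxPolyDP(k,4,True)[:,0];print('lid poly',ap.tolist())
for p in [(235.6,149.2),(358.4,153.6)]: print('back',onz(t,*p,78))
for z in(58,61):print('lower hole',onz(t,220+371/5-.4,140+472/5-.4,z))
# back edge precise: first blue row per column
cols=np.arange(245,350);r=[]
for u in cols:
    v=np.where(bm[:,u])[0].min(); r.append(onz(t,u,v-.5,78)[:2])
r=np.array(r);f=np.polyfit(r[:,1],r[:,0],1);print('back slope yaw',np.degrees(np.arctan(f[0])),f)
# brass top of padlock
ym=(h[...,0]>15)&(h[...,0]<32)&(h[...,1]>100)&(h[...,2]>150)
ym=((h[...,0]>20)&(h[...,0]<32)&(h[...,1]>90)&(h[...,2]>120))
ym[:,:170]=0;ym[:,205:]=0;ym[:250]=0;ym[285:]=0
print(ym.sum(),cc(ym,5)[0])
for nm,p in dict(A=(132,178),B=(172,172),C=(190,262),D=(145,275),hole=(145,190)).items():
    print(nm,onz(t,145+p[0]/4-.4,210+p[1]/4-.4,50))
E
```

```text
lug [283 213   9   1   9] [287. 213.]
lug [287 218  14   9  88] [293.85227273 221.85227273]
lug [288 229  12  11  78] [292.93589744 234.37179487]
lid poly [[236, 149], [229, 210], [359, 214], [357, 154]]
back [713.30775142 177.38840191  78.        ]
back [ 708.98413157 -105.5091605    78.        ]
lower hole [520.89754591  39.80376001  58.        ]
lower hole [520.28247903  39.75321439  61.        ]
back slope yaw 0.7462916325320124 [1.30259828e-02 7.10936231e+02]
118 [(1, array([180, 253,   9,   6,  29], dtype=int32), array([184.72413793, 255.34482759])), (2, array([180, 260,  10,  12,  61], dtype=int32), array([185.39344262, 265.57377049])), (3, array([179, 270,   9,   7,  28], dtype=int32), array([181.42857143, 273.89285714]))]
A [471.19638163 301.90225055  50.        ]
B [475.04928245 279.50914009  50.        ]
C [423.91055136 266.6398491   50.        ]
D [416.11419402 291.4662395   50.        ]
hole [464.45286622 294.17668176  50.        ]
```

```bash
python3 - <<'E'
from m import *
t=load('top0');s=load('scene0')
d=cv2.resize(s['color'][205:345,230:350],None,fx=4,fy=4,interpolation=cv2.INTER_CUBIC)
cv2.imwrite('pics/z4.png',d[:,:,::-1])
E
```

```text
(no output)
```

View pics/z4.png

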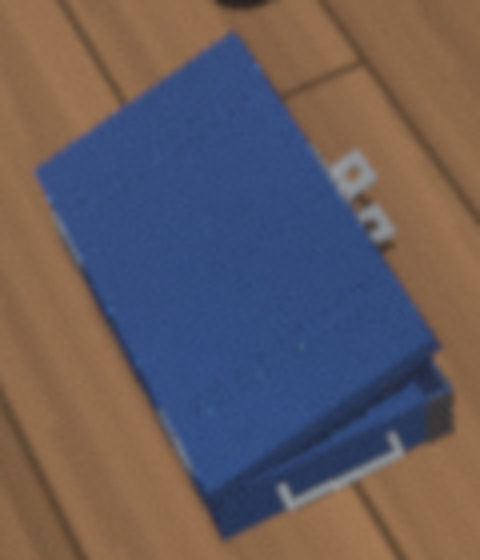

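```bash
python3 - <<'E'
from m import *
t=load('top0');s=load('scene0')
print('FL',tri((t,228.7,210.7),(s,339.1,290.4)))
print('FR',tri((t,359.8,214.3),(s,287.9,212.7)))
print('BL',tri((t,235.6,149.2),(s,281.3,327)))
print('BR',tri((t,358.4,153.6),(s,238.8,247.2)))
print('lowhole',tri((t,293.8,234),(s,323.4,261.1)))
print('uphole',tri((t,293.8,222),(s,317.8,248)))
print('padhole',tri((t,181,257.1),(s,350+163/4-.4,230+378/4-.4)))
E
```

```text
FL [553.52294088 180.58101044 132.69742225]
FR [ 551.4389519  -103.41665568  136.02774487]
BL [713.2313321  176.52583123  80.38227615]
BR [ 708.95771177 -105.29673348   76.80723541]
lowhole [520.05035419  40.27900058  59.21658782]
uphole [533.93463603  38.58614764 127.28634339]
padhole [464.10786954 291.78809887  56.65819233]
```

Hinge line at x≈711, lid about 0.33 rad open, lug hole near (520.5, 40), box yaw about -0.8°. The padlock toe faces +x with a yaw of about 12°. Lid first.

Request:
move_arm([
  {"tx": 1.5,"ty": -1,"tz": 0,"turn": 1,"jaw": 0},
  {"tx": 2.4,"ty": -2.4,"turn": 2,"jaw": 0},
  {"tx": 3.2,"ty": -3.8,"turn": 3.4,"jaw": 0},
  {"tx": 4,"ty": -5.2,"turn": 3.4,"jaw": 0},
  {"tx": 4.8,"ty": -6.6,"turn": 3.4,"jaw": 0},
  {"tx": 5.6,"ty": -8,"turn": 3.4,"jaw": 0},
  {"tx": 6.4,"ty": -9.4,"turn": 3.4,"jaw": 0},
  {"tx": 7.2,"ty": -10.8,"turn": 3.4,"jaw": 0},
  {"tx": 8,"ty": -12.2,"turn": 3.4,"jaw": 0},
  {"tx": 8.8,"ty": -13.6,"turn": 3.4,"jaw": 0},
  {"tx": 9.6,"ty": -15,"turn": 3.4,"jaw": 0},
  {"tx": 10.4,"ty": -16.4,"turn": 3.4,"jaw": 0},
])

```text
$.rows[1]: bad value
```

Request:
move_arm([
  {"tx": 1.5,"ty": -1,"tz": 0,"turn": 1,"jaw": 0},
  {"tx": 2.4,"ty": -2.4,"tz": 0,"turn": 2,"jaw": 0},
  {"tx": 3.2,"ty": -3.8,"tz": 0,"turn": 3.4,"jaw": 0},
  {"tx": 4,"ty": -5.2,"tz": 0,"turn": 3.4,"jaw": 0},
  {"tx": 4.8,"ty": -6.6,"tz": 0,"turn": 3.4,"jaw": 0},
  {"tx": 5.6,"ty": -8,"tz": 0,"turn": 3.4,"jaw": 0},
  {"tx": 6.4,"ty": -9.4,"tz": 0,"turn": 3.4,"jaw": 0},
  {"tx": 7.2,"ty": -10.8,"tz": 0,"turn": 3.4,"jaw": 0},
  {"tx": 8,"ty": -12.2,"tz": 0,"turn": 3.4,"jaw": 0},
  {"tx": 8.8,"ty": -13.6,"tz": 0,"turn": 3.4,"jaw": 0},
  {"tx": 9.6,"ty": -15,"tz": 0,"turn": 3.4,"jaw": 0},
  {"tx": 10.4,"ty": -16.4,"tz": 0,"turn": 3.4,"jaw": 0},
])

```text
time_s: 1.35
tool_pos: [509.3, 125.1, 217.7]
tool_rot: [-0.0, 0.005, 1.0, -0.001]
contact_force: [1.0, -0.2, 0.1]
width: 0.029
```

Request:
move_arm([
  {"tx": 0.8,"ty": -1.3,"tz": 0,"turn": 0,"jaw": 0},
  {"tx": 1.9,"ty": -2.9,"tz": -0.8,"turn": 0,"jaw": 0},
  {"tx": 1.9,"ty": -2.9,"tz": -2,"turn": 0,"jaw": 0},
  {"tx": 1.9,"ty": -2.9,"tz": -2.6,"turn": 0,"jaw": 0},
  {"tx": 1.9,"ty": -2.9,"tz": -2.9,"turn": 0,"jaw": 0},
  {"tx": 1.9,"ty": -2.9,"tz": -3.2,"turn": 0,"jaw": 0},
])

```text
time_s: 1.95
tool_pos: [566.3, 38.1, 121.7]
tool_rot: [-0.0, 0.005, 1.0, -0.001]
contact_force: [-2.1, -0.8, 3.2]
width: 0.006
```

Request:
move_arm([
  {"tx": 0,"ty": 0,"tz": -0.3,"turn": 0,"jaw": 0},
  {"tx": 0,"ty": 0,"tz": -0.6,"turn": 0,"jaw": 0},
  {"tx": 0,"ty": 0,"tz": -0.9,"turn": 0,"jaw": 0},
  {"tx": 0,"ty": 0,"tz": -1.1,"turn": 0,"jaw": 0},
])

```text
time_s: 2.35
tool_pos: [565.7, 38.8, 88.1]
tool_rot: [-0.001, 0.005, 1.0, -0.001]
contact_force: [-2.0, 1.9, 3.5]
width: 0.003
```

Request:
move_arm([
  {"tx": 0,"ty": 0,"tz": -0.2,"turn": 0,"jaw": 0},
  {"tx": 0,"ty": 0,"tz": -0.3,"turn": 0,"jaw": 0},
  {"tx": 0,"ty": 0,"tz": -0.36,"turn": 0,"jaw": 0},
  {"tx": 0,"ty": 0,"tz": -0.36,"turn": 0,"jaw": 0},
])

```text
time_s: 2.75
tool_pos: [565.1, 38.9, 78.3]
tool_rot: [-0.001, 0.005, 1.0, -0.001]
contact_force: [-3.8, 0.2, 10.6]
width: 0.003
```

Request:
move_arm([
  {"tx": 0,"ty": 0,"tz": -0.08,"turn": 0,"jaw": 0},
  {"tx": 0,"ty": 0,"tz": -0.08,"turn": 0,"jaw": 0},
  {"tx": 0,"ty": 0,"tz": 1.5,"turn": 0,"jaw": 0},
  {"tx": -0.5,"ty": 1,"tz": 3,"turn": 0,"jaw": 0.3},
  {"tx": -1.2,"ty": 2.4,"tz": 4,"turn": 1,"jaw": 0.6},
  {"tx": -2,"ty": 3.8,"tz": 4.5,"turn": 2,"jaw": 0.6},
  {"tx": -2.8,"ty": 5.2,"tz": 4.5,"turn": 2.6,"jaw": 0.6},
  {"tx": -3.4,"ty": 6.6,"tz": 4.5,"turn": 2.6,"jaw": 0.6},
  {"tx": -4,"ty": 7.9,"tz": 4.5,"turn": 2.6,"jaw": 0.6},
  {"tx": -4,"ty": 8.2,"tz": 4.5,"turn": 2.6,"jaw": 0.6},
  {"tx": -4,"ty": 8.2,"tz": 4.5,"turn": 2.6,"jaw": 0.6},
])

```text
time_s: 3.85
tool_pos: [444.8, 287.5, 213.2]
tool_rot: [-0.0, -0.111, 0.994, -0.0]
contact_force: [1.5, -0.3, 0.3]
width: 0.589
```

```bash
python3 - <<'E'
from h import *
snap('wrist','w1');snap('top','t1');snap('scene','s1')
o=observe();print(o['tool_pos'],o['tool_rot'],o['time_s'],grip_depth)
for f,y0,y1,x0,x1,k in(('t1',140,255,220,370,5),('s1',205,345,230,350,4)):
    a=load(f)['color'][y0:y1,x0:x1];cv2.imwrite('pics/z_'+f+'.png',cv2.resize(a,None,fx=k,fy=k,interpolation=cv2.INTER_CUBIC)[:,:,::-1])
E
```

```text
[446.43015582 282.76246934 213.04555555] [-8.31239730e-04 -1.06470396e-01  9.94314328e-01 -1.54278749e-03] 4.0 18.8
```

View pics/w1.png

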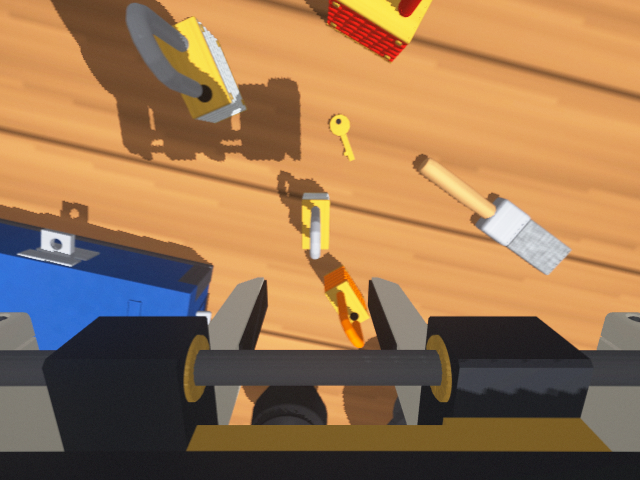

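View pics/z_t1.png

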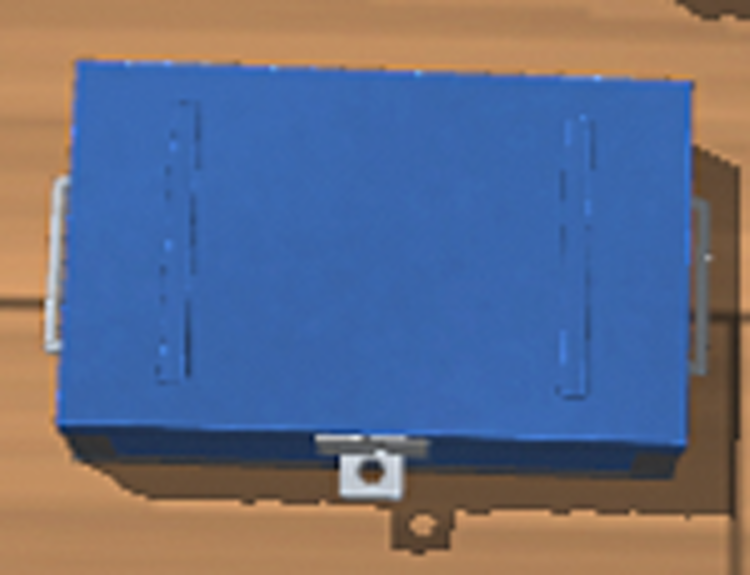

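View pics/z_s1.png

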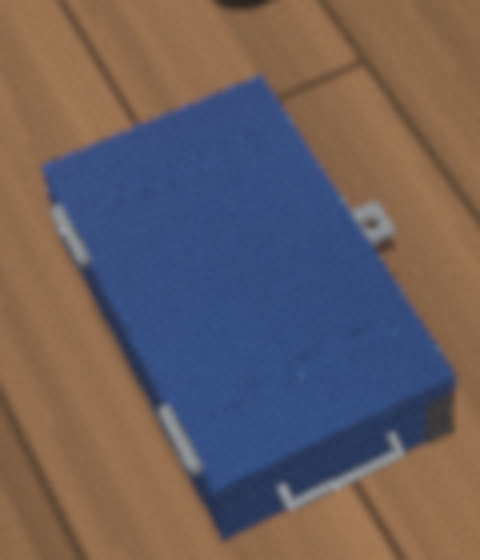

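Both views show the lid shut. Wrist view: the padlock is at (315,225), nearly in line with the jaws at x=315. I'll refine its pose from the zoomed wrist image.

```bash
python3 - <<'E'
from h import *
w=load('w1')
a=w['color'][180:270,270:370];cv2.imwrite('pics/z_w1.png',cv2.resize(a,None,fx=6,fy=6,interpolation=cv2.INTER_CUBIC)[:,:,::-1])
o=observe()
for z in(213,111,50,0): print(z,proj(w,[446.4,282.8,z]))
E
```

```text
213 (np.float64(305.54939695374776), np.float64(293.43070713904046))
111 (np.float64(309.73701560025523), np.float64(240.72754997515776))
50 (np.float64(311.08396523249314), np.float64(223.77067824197766))
0 (np.float64(311.88377026294313), np.float64(213.7007361724647))
```

View pics/z_w1.png

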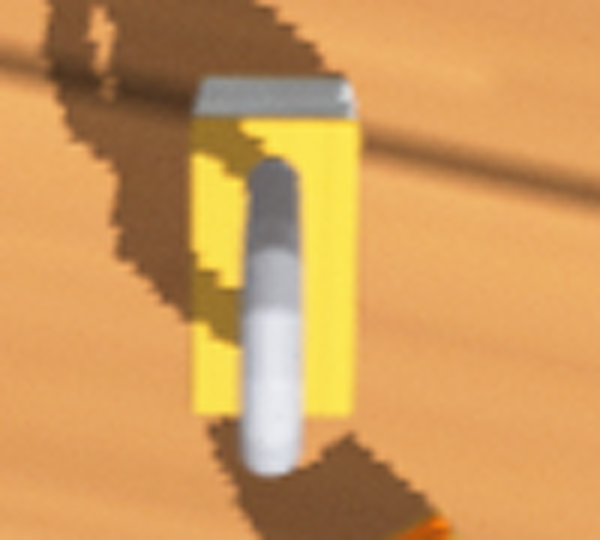

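```bash
python3 - <<'E'
from h import *
w=snap('wrist','w2');snap('wrist','w3')
for i in range(2):
    o=observe();print(o['tool_pos'],o['tool_rot'],o['joint_velocities'].round(3))
for f in('w1','w2','w3'):
    c=load(f)
    h=cv2.cvtColor(c['color'],cv2.COLOR_RGB2HSV)
    m=((h[...,0]>22)&(h[...,0]<32)&(h[...,1]>120)); m[:180]=0;m[260:]=0;m[:,:290]=0;m[:,345:]=0
    m=cv2.morphologyEx(m.astype(np.uint8),cv2.MORPH_OPEN,np.ones((2,2)))
    y,x=np.nonzero(m);print(f,x.min(),x.max(),y.min(),y.max(),m.sum())
    print(proj(c,o['tool_pos']))
c=load('w1');P=[onz(c,270+p[0]/6-.4,180+p[1]/6-.4,50) for p in((192,118),(362,118),(354,413),(191,413))]
print(np.array(P).round(1),np.mean(P,0))
E
```

```text
[446.33491941 282.75161183 213.17758028] [-9.01260211e-04 -1.06254268e-01  9.94337662e-01 -1.35328889e-03] [-0.001 -0.002 -0.008  0.    -0.002  0.001 -0.002]
[446.33491941 282.75161183 213.17758028] [-9.01260211e-04 -1.06254268e-01  9.94337662e-01 -1.35328889e-03] [-0.001 -0.002 -0.008  0.    -0.002  0.001 -0.002]
w1 304 329 201 249 644
(np.float64(305.4766453065103), np.float64(293.44772614571616))
w2 310 336 201 249 671
(np.float64(314.6887972203806), np.float64(292.6289807567304))
w3 310 336 201 249 675
(np.float64(314.9625693134676), np.float64(292.6720440788742))
[[424.  268.2  50. ]
 [417.8 295.7  50. ]
 [468.1 306.2  50. ]
 [474.3 278.7  50. ]] [446.05336119 287.20012068  50.        ]
```

```bash
python3 - <<'E'
from h import *
c=load('w3')
a=c['color'][180:270,280:360];cv2.imwrite('pics/z_w3.png',cv2.resize(a,None,fx=6,fy=6,interpolation=cv2.INTER_CUBIC)[:,:,::-1])
E
```

```text
(no output)
```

View pics/z_w3.png

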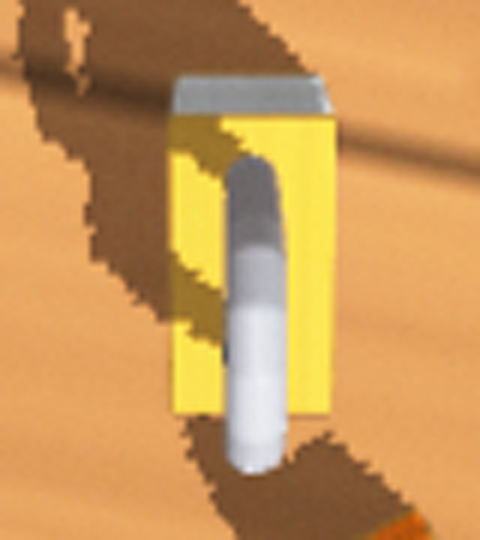

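```bash
python3 - <<'E'
from h import *
c=load('w3');P=np.array([onz(c,280+p[0]/6-.4,180+p[1]/6-.4,50) for p in((168,115),(337,115),(330,413),(173,413))])
print(P.round(1),P.mean(0)); d=(P[2]+P[3]-P[0]-P[1]);print(np.degrees(np.arctan2(d[1],d[0])), 90-2*np.degrees(np.arcsin(-.1063)))
E
```

```text
[[423.6 268.7  50. ]
 [417.7 296.1  50. ]
 [468.4 306.6  50. ]
 [474.2 280.1  50. ]] [445.98592783 287.86246435  50.        ]
12.221487341815994 102.20414057370452
```

Request:
move_arm([
  {"tx": 0,"ty": 0.15,"tz": -0.5,"turn": 0,"jaw": 0.6},
  {"tx": 0,"ty": 0.15,"tz": -1.5,"turn": 0,"jaw": 0.6},
  {"tx": 0,"ty": 0.15,"tz": -2.5,"turn": 0,"jaw": 0.6},
  {"tx": 0,"ty": 0.15,"tz": -3.3,"turn": 0,"jaw": 0.6},
  {"tx": 0,"ty": 0.15,"tz": -3.8,"turn": 0,"jaw": 0.6},
  {"tx": 0,"ty": 0.15,"tz": -3.87,"turn": 0,"jaw": 0.6},
  {"tx": 0,"ty": 0.15,"tz": -3.87,"turn": 0,"jaw": 0.6},
])

```text
time_s: 4.8
tool_pos: [447.0, 286.3, 97.0]
tool_rot: [-0.001, -0.105, 0.994, -0.002]
contact_force: [-0.2, -0.7, 0.4]
width: 0.599
```

```bash
python3 - <<'E'
from h import *
snap('wrist','w4');o=observe();print(o['tool_pos'],o['contact_force'])
E
```

```text
[447.25915086 286.82232124  97.66432244] [-0.62190735  0.1930121   0.92200594]
```

View pics/w4.png

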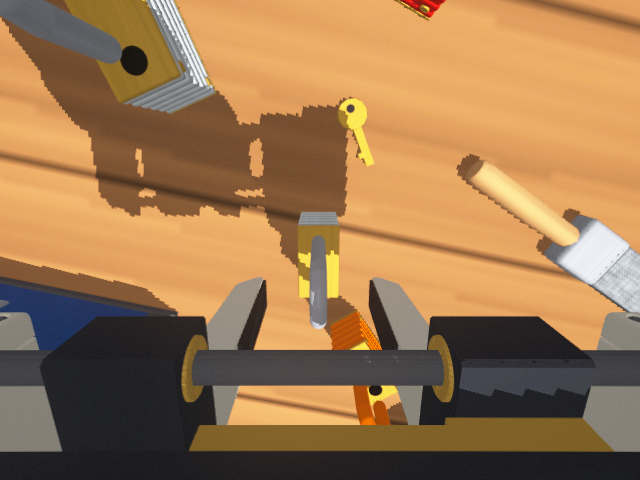

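Request:
move_arm([
  {"tx": 0,"ty": 0,"tz": 0,"turn": 0,"jaw": 0.3},
  {"tx": 0,"ty": 0,"tz": 0,"turn": 0,"jaw": 0.15},
  {"tx": 0,"ty": 0,"tz": 0,"turn": 0,"jaw": 0},
  {"tx": 0,"ty": 0,"tz": 0,"turn": 0,"jaw": 0},
  {"tx": 0,"ty": 0,"tz": 0,"turn": 0,"jaw": 0},
  {"tx": 0,"ty": 0,"tz": 0,"turn": 0,"jaw": 0},
], newtons=40)

```text
time_s: 5.45
tool_pos: [447.2, 286.9, 97.7]
tool_rot: [-0.0, -0.106, 0.994, -0.001]
contact_force: [-0.1, -1.2, -0.1]
width: 0.134
```

```bash
python3 - <<'E'
from h import *
o=observe();print(o['tool_pos'],o['contact_force'],o['width'])
E
```

```text
[447.19240087 286.87400232  97.71891139] [-0.07484756 -1.17407031 -0.12383297] 0.13381279075201521
```

Request:
move_arm([
  {"tx": 0,"ty": 0,"tz": 0,"turn": 0,"jaw": 0},
  {"tx": 0,"ty": 0,"tz": 0,"turn": 0,"jaw": 0},
  {"tx": 0,"ty": 0,"tz": 0,"turn": 0,"jaw": 0},
])

```text
time_s: 5.75
tool_pos: [447.2, 286.8, 97.7]
tool_rot: [-0.0, -0.106, 0.994, -0.001]
contact_force: [0.7, -0.8, 0.0]
width: 0.085
```

Request:
move_arm([
  {"tx": 0,"ty": 0,"tz": 0.2,"turn": 0,"jaw": 0},
  {"tx": 0,"ty": 0,"tz": 0.6,"turn": 0,"jaw": 0},
  {"tx": 0,"ty": 0,"tz": 1.2,"turn": 0,"jaw": 0},
  {"tx": 0,"ty": 0,"tz": 1.2,"turn": 0,"jaw": 0},
])

```text
time_s: 6.15
tool_pos: [448.5, 287.8, 136.0]
tool_rot: [0.002, -0.106, 0.994, 0.0]
contact_force: [1.2, 0.0, -4.8]
width: 0.086
```

```bash
python3 - <<'E'
from h import *
snap('wrist','w5');snap('scene','s5');o=observe();print(o['tool_pos'],o['contact_force'],o['width'])
a=load('s5')['color'][230:380,350:490];cv2.imwrite('pics/z_s5.png',cv2.resize(a,None,fx=4,fy=4,interpolation=cv2.INTER_CUBIC)[:,:,::-1])
E
```

```text
[447.21409211 286.79668695 133.95506458] [-0.29631155  0.3975418  -3.9277327 ] 0.082623234223624
```

View pics/w5.png

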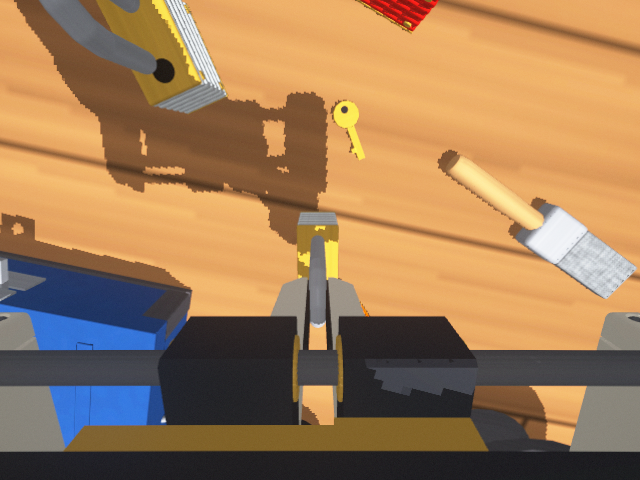

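View pics/z_s5.png

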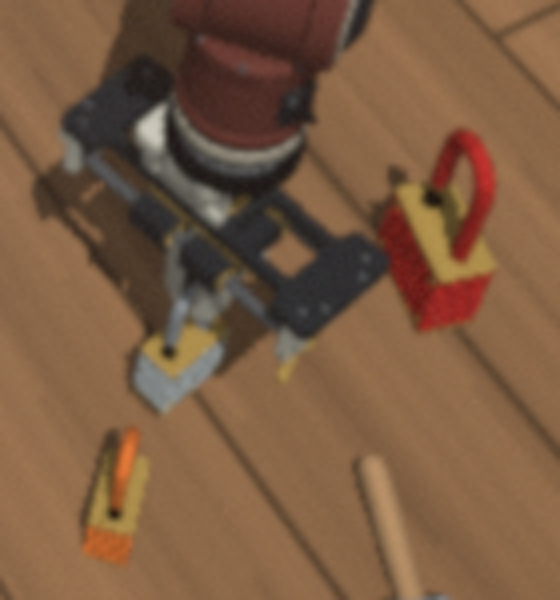

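Request:
move_arm([
  {"tx": 0,"ty": -0.8,"tz": 0,"turn": 0,"jaw": 0},
  {"tx": -0.2,"ty": -2,"tz": 0,"turn": -0.8,"jaw": 0},
  {"tx": -0.2,"ty": -3.2,"tz": 0,"turn": -1.6,"jaw": 0},
  {"tx": -0.2,"ty": -4.4,"tz": 0,"turn": -2.6,"jaw": 0},
  {"tx": -0.2,"ty": -5.6,"tz": 0,"turn": -2.6,"jaw": 0},
  {"tx": -0.2,"ty": -6.7,"tz": 0,"turn": -2.6,"jaw": 0},
  {"tx": -0.2,"ty": -7.6,"tz": 0,"turn": -2.6,"jaw": 0},
  {"tx": -0.2,"ty": -8.2,"tz": 0,"turn": -2.6,"jaw": 0},
  {"tx": -0.2,"ty": -8.2,"tz": -0.4,"turn": -2.6,"jaw": 0},
  {"tx": -0.2,"ty": -8.2,"tz": -0.8,"turn": -2.6,"jaw": 0},
  {"tx": -0.2,"ty": -8.2,"tz": -1,"turn": -2.6,"jaw": 0},
  {"tx": -0.2,"ty": -8.2,"tz": -1,"turn": -2.6,"jaw": 0},
])

```text
time_s: 7.45
tool_pos: [440.2, 40.8, 102.9]
tool_rot: [-0.002, 0.008, 1.0, -0.001]
contact_force: [-0.3, -0.6, -4.6]
width: 0.086
```

```bash
python3 - <<'E'
from h import *
for n,f in(('wrist','w6'),('top','t6'),('scene','s6')): snap(n,f)
snap('wrist','w6b')
o=observe();print(o['tool_pos'],o['tool_rot'],o['contact_force'],o['width'])
for f,y0,y1,x0,x1,k in(('t6',200,300,230,350,6),('s6',200,300,280,400,6)):
    a=load(f)['color'][y0:y1,x0:x1];cv2.imwrite('pics/z_'+f+'.png',cv2.resize(a,None,fx=k,fy=k,interpolation=cv2.INTER_CUBIC)[:,:,::-1])
E
```

```text
[441.57640509  41.01748258 104.29046846] [ 2.45731788e-04  7.47619911e-03  9.99971504e-01 -1.01829219e-03] [ 0.35822332  0.13475473 -4.7402628 ] 0.08399637362545005
```

View pics/w6b.png

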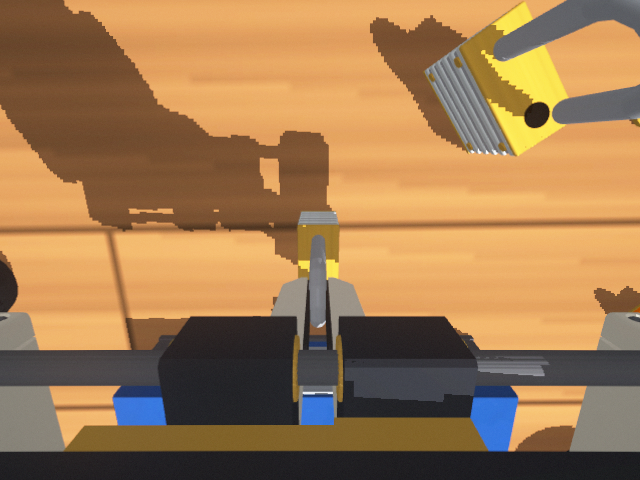

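View pics/z_t6.png

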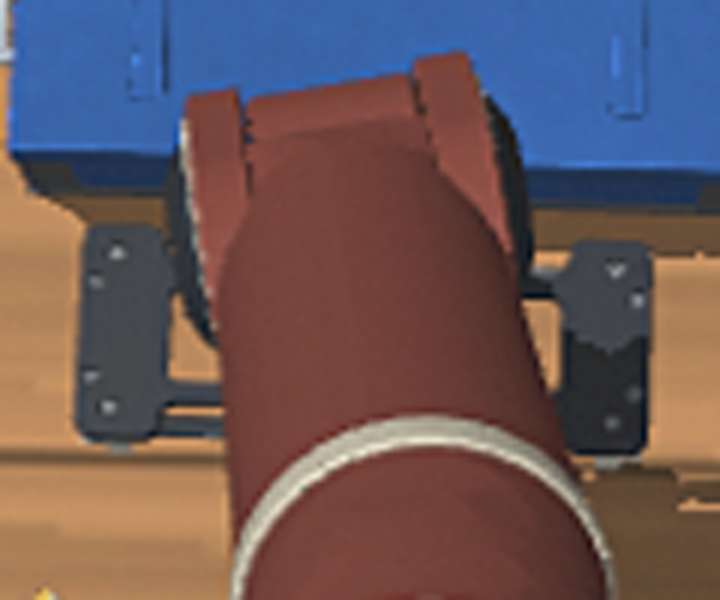

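View pics/z_s6.png

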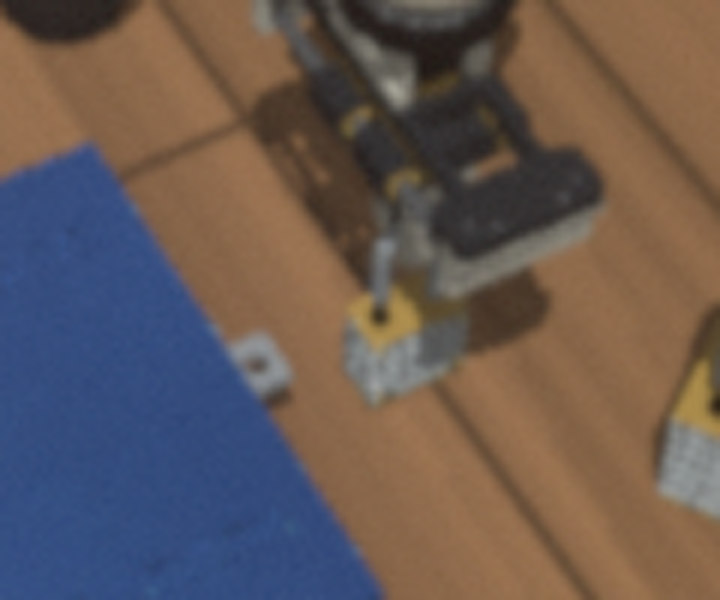

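```bash
python3 - <<'E'
from h import *
s=load('s6')
pt=onz(s,280+378/6-.4,200+315/6-.4,56.6); lh=onz(s,280+258/6-.4,200+365/6-.4,61)
print('padhole',pt,'lug',lh,'delta',lh-pt)
s1=load('s1');t1=load('t1');print('lug s1',onz(s1,230+373/4-.4,205+222/4-.4,61),'t1',onz(t1,220+371.5/5-.4,140+472/5-.4,61))
def hole(f,x0,x1,y0,y1,z):
    c=load(f);g=cv2.cvtColor(c['color'],cv2.COLOR_RGB2GRAY)[y0:y1,x0:x1]
    print(f);print(g)
hole('t1',288,301,228,242,61)
hole('s6',316,331,254,268,61)
hole('w1',48,68,234,252,61)
print('w1',onz(load('w1'),56.5,243,61))
w=load('w6b');cv2.imwrite('pics/z_w6.png',cv2.resize(w['color'][200:340,270:370],None,fx=5,fy=4.2,interpolation=cv2.INTER_CUBIC)[:,:,::-1])
E
```

```text
padhole [456.59431834  38.76634378  56.6       ] lug [520.94795746  38.88493389  61.        ] delta [64.35363913  0.11859011  4.4       ]
lug s1 [519.79952177  38.24258306  61.        ] t1 [520.28671729  39.52656907  61.        ]
t1
[[100  99 106 109  91  81  95  96  92 116 122 124 126]
 [ 94  93  93  94  95  97  93  89  82  86  90  93  91]
 [ 95  93  92  92  96  98  96 194 213 127  88  95  90]
 [191 207 205 209 188 160 156 182 210 203 201 210 132]
 [195 211 208 202 124  70  64  75 164 201 206 215 130]
 [188 202 204 157  76  42  45  40 106 189 201 208 129]
 [192 202 203 138  74  67  69  64  81 185 200 207 133]
 [188 197 197 173  99  70  73  66 144 192 197 204 138]
 [188 199 197 201 174 114 116 123 184 198 195 203 139]
 [190 202 198 199 200 197 204 199 197 195 194 204 138]
 [198 211 207 207 209 210 210 209 208 208 209 216 128]
 [ 98 118 122 121 123 122 122 123 123 124 147 159 103]
 [ 69  71  71  71  70  72  73  76  78  78  86  90  83]
 [159 158 159 159 159 160 162 100  74  77  79  84  84]]
s6
[[112 107 104 106 107 110 112 113 111 109 110 112 115 115 115]
 [109 109 107 109 111 119 125 
[... 1667 characters left out ...]
5 122 109 105 104 104 103  96 120 187 227 230 231
  230 230]
 [230 223 195 139 138 132 117 107 104 102 103 103 102 130 188 225 230 230
  230 230]
 [232 231 215 174 120 112 114 112 105 104 101 100 103 136 193 225 229 229
  230 231]
 [234 233 228 203 149 115 119 125 113 104 102 101 107 159 206 228 230 230
  231 232]
 [233 232 233 228 203 154 123 124 125 116 107 115 141 191 222 229 230 230
  230 231]
 [231 232 232 233 226 207 179 157 137 134 146 170 199 225 232 231 231 231
  231 231]
 [218 216 217 230 215 193 193 202 188 188 213 226 229 234 234 233 233 232
  234 232]
 [122 122 123 201 202 182 120 119 121 152 214 218 219 229 231 233 233 233
  234 233]]
w1 [518.93695313  39.20533871  61.        ]
```

View pics/z_w6.png

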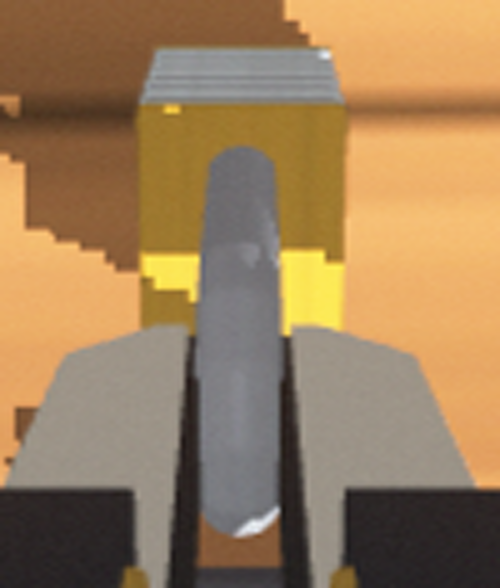

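```bash
python3 - <<'E'
from h import *
w=load('w6b')
L=onz(w,270+139/5-.4,200+103/4.2-.4,56.6);R=onz(w,270+344/5-.4,200+103/4.2-.4,56.6)
L2=onz(w,270+140/5-.4,200+320/4.2-.4,56.6);R2=onz(w,270+344/5-.4,200+320/4.2-.4,56.6)
print(L,R,L2,R2); 
E
python3 - <<'E'
import sys;sys.path.insert(0,'.')
from h import *
o=observe();print(o['tool_pos'],o['tool_rot'])
c=load('w1');print(onz(c,55.7,243.7,61))
E
```

```text
[414.05112138  29.52144292  56.6       ] [414.4332764   56.57047607  56.6       ] [450.73038567  28.49819801  56.6       ] [451.11501347  56.68132196  56.6       ]
[441.57640509  41.01748258 104.29046846] [ 2.45731788e-04  7.47619911e-03  9.99971504e-01 -1.01829219e-03]
[519.85821913  38.43579841  61.        ]
```

Request:
move_arm([
  {"tx": 0.5,"ty": 0,"tz": 0,"turn": 0,"jaw": 0},
  {"tx": 0.95,"ty": 0,"tz": -0.1,"turn": 0,"jaw": 0},
  {"tx": 0.95,"ty": 0,"tz": -0.17,"turn": 0,"jaw": 0},
  {"tx": 0.95,"ty": 0,"tz": -0.17,"turn": 0,"jaw": 0},
  {"tx": 0.95,"ty": 0,"tz": -0.17,"turn": 0,"jaw": 0},
])

```text
time_s: 8.15
tool_pos: [468.6, 41.0, 99.1]
tool_rot: [-0.001, 0.007, 1.0, -0.001]
contact_force: [-0.2, -0.4, -4.8]
width: 0.081
```

```bash
python3 - <<'E'
from h import *
snap('scene','s7');snap('wrist','w7');snap('scene','s7b')
o=observe();print(o['tool_pos'],o['tool_rot'],o['contact_force'],o['width'])
a=load('s7')['color'].astype(float)+load('s7b')['color'];a=(a/2).astype(np.uint8)[235:280,300:360];cv2.imwrite('pics/z_s7.png',cv2.resize(a,None,fx=13,fy=13,interpolation=cv2.INTER_CUBIC)[:,:,::-1])
E
```

```text
[469.39907067  41.02902489  99.27766312] [-5.29283130e-05  7.39421491e-03  9.99972114e-01 -1.04603424e-03] [ 0.49992729 -0.703506   -4.80636464] 0.08179178096538717
```

View pics/z_s7.png

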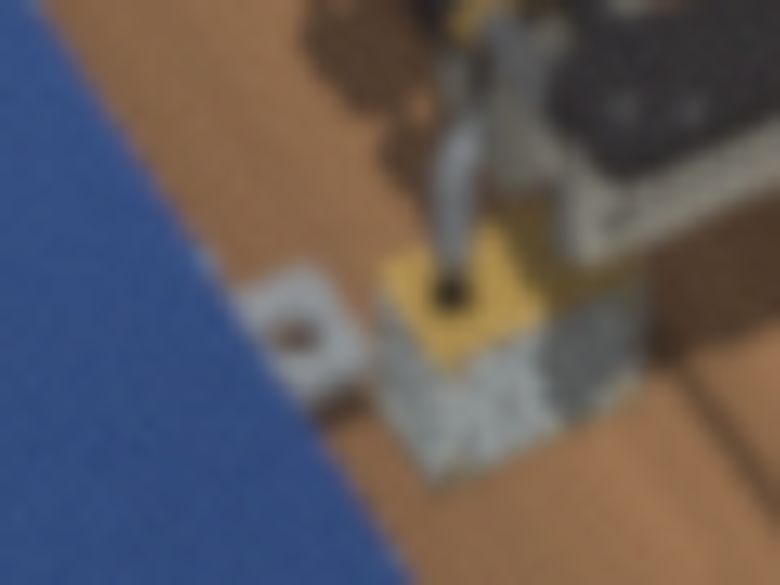

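View pics/w7.png

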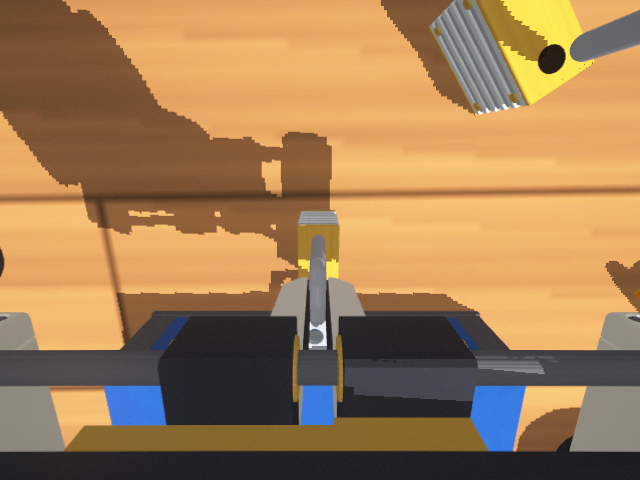

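```bash
python3 - <<'E'
from h import *
s=load('s7b')
q=lambda x,y,z:onz(s,300+x/13-.46,235+y/13-.46,z)
a,b=q(383,263,51.6),q(452,370,51.6);print('body front corners',a,b,(a+b)/2)
l=q(294,335,61);print('lug hole',l, 'lug corners',q(312,258,61),q(372,350,61)); print('padhole',q(450,290,51.6))
w=load('w7');cv2.imwrite('pics/z_w7.png',cv2.resize(w['color'][280:360,270:370],None,fx=7,fy=7,interpolation=cv2.INTER_CUBIC)[:,:,::-1])
E
```

```text
body front corners [492.71215717  25.04495424  51.6       ] [493.63809551  56.62870002  51.6       ] [493.17512634  40.83682713  51.6       ]
lug hole [521.81957564  37.91976459  61.        ] lug corners [508.69824189  22.23341266  61.        ] [509.22949541  49.39335331  61.        ]
padhole [483.61360934  38.30841071  51.6       ]
```

View pics/z_w7.png

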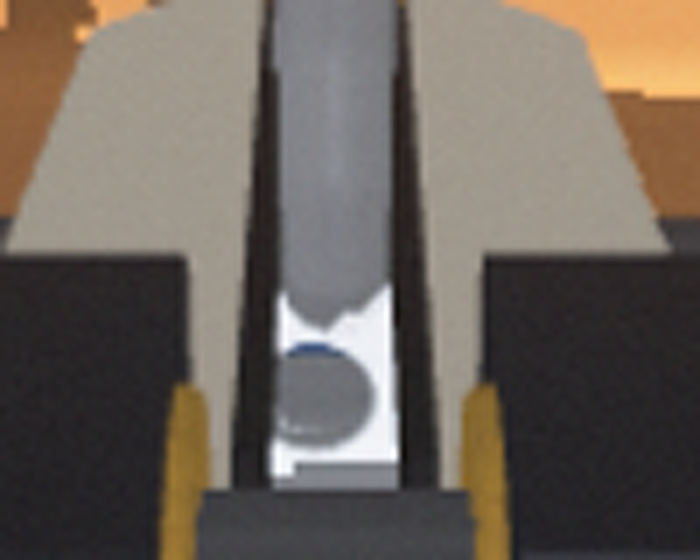

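```bash
python3 - <<'E'
from h import *
w=load('w7')
q=lambda x,y,z:onz(w,270+x/7-.43,280+y/7-.43,z)
print('right',q(374,395,61),'top',q(318,343,61),'bot',q(320,449,61))
g=w['color'][215:235,290:350].astype(int)
for v in(228,235,245): 
  r=w['color'][v,290:350].astype(int); print(v,(r[:,0]-r[:,2]).tolist())
for u in (299,338): print(onz(w,u,230,51.6))
for x in(278,392): print('bow',q(x,200,106.5))
E
```

```text
right [519.65155986  45.47131228  61.        ] top [513.72417666  39.98170216  61.        ] bot [525.75210272  39.98347833  61.        ]
228 [84, 84, 84, 85, 85, 83, 85, 102, 113, 114, 114, 114, 115, 113, 115, 116, 113, 112, 114, 117, 116, 113, 115, 116, 116, 116, 117, 116, 115, 118, 118, 116, 116, 116, 116, 117, 116, 116, 117, 116, 113, 113, 109, 116, 120, 118, 119, 120, 118, 133, 129, 129, 130, 130, 128, 131, 129, 128, 128, 130]
235 [83, 81, 82, 81, 77, 81, 81, 92, 111, 114, 114, 112, 116, 112, 115, 113, 114, 113, 114, 116, 115, 113, 114, 105, 81, 36, 13, -1, 0, 4, 26, 68, 95, 116, 115, 117, 116, 118, 116, 116, 112, 112, 114, 114, 120, 120, 119, 116, 120, 135, 130, 132, 130, 129, 132, 130, 131, 132, 132, 131]
245 [79, 79, 78, 78, 78, 78, 76, 85, 109, 115, 117, 113, 114, 115, 116, 115, 112, 111, 112, 114, 98, 23, -1, -1, 0, 2, -2, -1, -1, 0, -1, -1, -1, -1, 11, 70, 117, 117, 115, 116, 114, 112, 115, 117, 121, 117, 116, 117, 119, 134, 128, 130, 129, 132, 130, 131, 132, 131, 129, 129]
[445.42777452  30.40766972  51.6       ]
[445.78629645  56.27416138  51.6       ]
bow [473.97319781  38.05530642 106.5       ]
bow [474.08579959  46.67106774 106.5       ]
```

Request:
move_arm([
  {"tx": 0,"ty": -0.09,"tz": 0,"turn": 0,"jaw": 0},
  {"tx": 0.25,"ty": -0.09,"tz": 0,"turn": 0,"jaw": 0},
  {"tx": 0.5,"ty": -0.09,"tz": 0,"turn": 0,"jaw": 0},
  {"tx": 0.75,"ty": -0.09,"tz": 0,"turn": 0,"jaw": 0},
  {"tx": 0.75,"ty": -0.09,"tz": 0,"turn": 0,"jaw": 0},
])

```text
time_s: 8.8
tool_pos: [494.3, 38.4, 99.4]
tool_rot: [0.002, 0.008, 1.0, -0.001]
contact_force: [0.1, 0.7, -3.7]
width: 0.087
```

```bash
python3 - <<'E'
from h import *
snap('scene','s8');snap('wrist','w8')
o=observe();print(o['tool_pos'],o['tool_rot'],o['contact_force'],o['width'])
w=load('w8');cv2.imwrite('pics/z_w8.png',cv2.resize(w['color'][280:360,270:370],None,fx=7,fy=7,interpolation=cv2.INTER_CUBIC)[:,:,::-1])
a=load('s8')['color'][235:280,300:360];cv2.imwrite('pics/z_s8.png',cv2.resize(a,None,fx=13,fy=13,interpolation=cv2.INTER_CUBIC)[:,:,::-1])
E
```

```text
[491.87897837  38.34362857  99.09196436] [-4.29971898e-04  7.39134173e-03  9.99972017e-01 -1.07125683e-03] [-0.61551555  0.30035876 -4.67392484] 0.08479568927313795
```

View pics/z_w8.png

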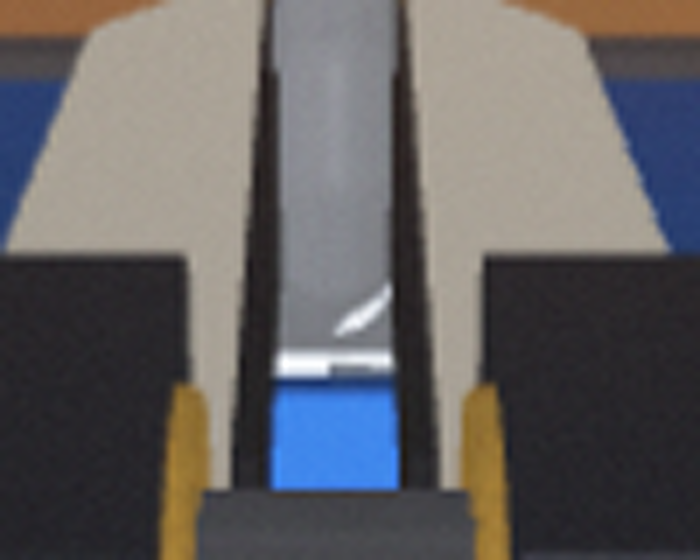

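View pics/z_s8.png

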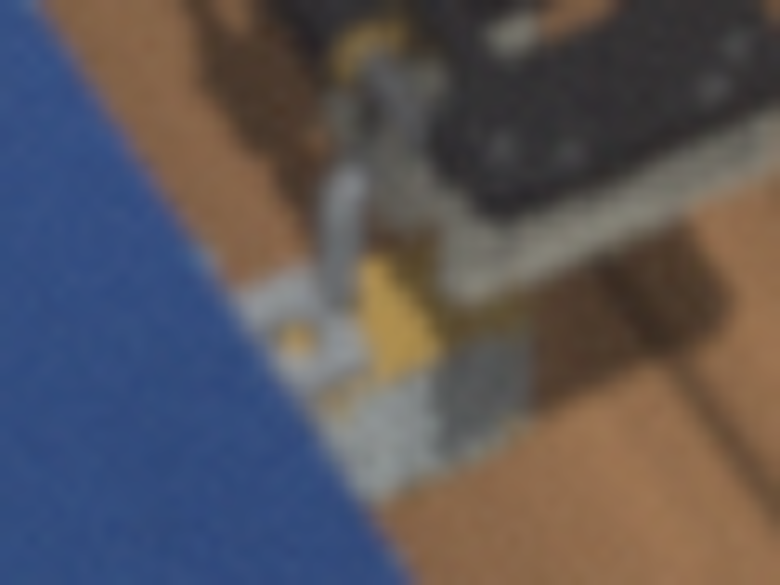

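Request:
move_arm([
  {"tx": 0.2,"ty": 0,"tz": 0,"turn": 0,"jaw": 0},
  {"tx": 0.4,"ty": 0,"tz": 0,"turn": 0,"jaw": 0},
  {"tx": 0.48,"ty": 0,"tz": 0,"turn": 0,"jaw": 0},
  {"tx": 0.48,"ty": 0,"tz": 0,"turn": 0,"jaw": 0},
  {"tx": 0.48,"ty": 0,"tz": 0,"turn": 0,"jaw": 0},
])

```text
time_s: 9.4
tool_pos: [506.0, 38.3, 99.0]
tool_rot: [-0.001, 0.007, 1.0, -0.001]
contact_force: [0.1, -0.0, -4.6]
width: 0.083
```

```bash
python3 - <<'E'
from h import *
snap('scene','s9');snap('wrist','w9')
o=observe();print(o['tool_pos'],o['tool_rot'],o['contact_force'],o['width'])
a=load('s9')['color'][235:280,300:360];cv2.imwrite('pics/z_s9.png',cv2.resize(a,None,fx=13,fy=13,interpolation=cv2.INTER_CUBIC)[:,:,::-1])
s=load('s9')
# toe leg predicted if aligned: hole from scene at z61, shifted
l=np.array(onz(s,300+294/13-.46,235+335/13-.46,61));print(l)
for z in(63,80,96): print(z,[(13*(p-q+.46)) for p,q in zip(proj(s,[l[0],l[1],z]),(300,235))])
E
```

```text
[505.90133977  38.32990989  99.04567943] [-7.16373896e-04  7.38891615e-03  9.99971849e-01 -1.09159923e-03] [-0.85786326  0.85003517 -4.88737343] 0.08842680399444307
[521.81957564  37.91976459  61.        ]
63 [np.float64(293.94774105264037), np.float64(329.6409808959445)]
80 [np.float64(293.4985715471134), np.float64(283.58087589746725)]
96 [np.float64(293.0675333089965), np.float64(239.38182672168793)]
```

View pics/z_s9.png

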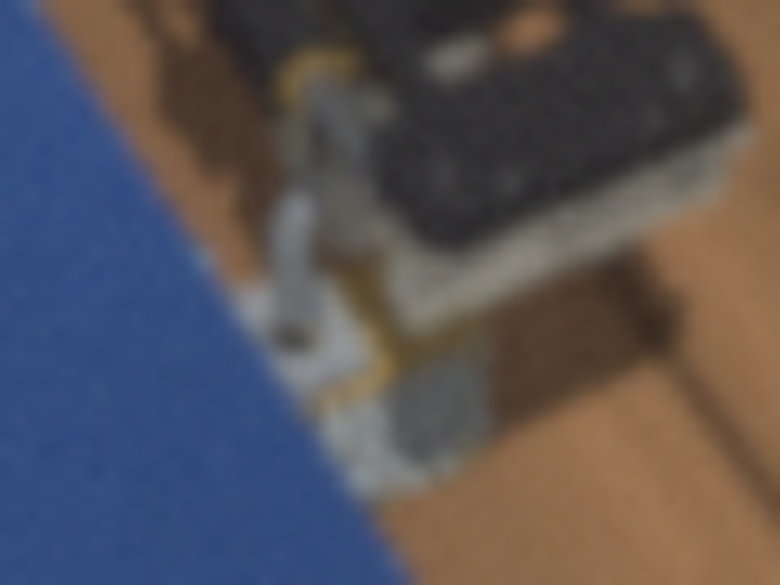

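The toe is over the hole to within about 0.4 mm in the scene view. Now I'll lower onto the bench and start pushing in small steps.

Request:
move_arm([
  {"tx": 0,"ty": 0,"tz": -0.03,"turn": 0,"jaw": 0},
  {"tx": 0,"ty": 0,"tz": -0.06,"turn": 0,"jaw": 0},
  {"tx": 0,"ty": 0,"tz": -0.09,"turn": 0,"jaw": 0},
  {"tx": 0,"ty": 0,"tz": -0.12,"turn": 0,"jaw": 0},
  {"tx": 0,"ty": 0,"tz": -0.12,"turn": 0,"jaw": 0},
])

```text
time_s: 10.0
tool_pos: [506.1, 38.3, 96.0]
tool_rot: [-0.0, 0.007, 1.0, -0.001]
contact_force: [-1.4, -0.7, 4.2]
width: 0.089
```

Request:
move_arm([
  {"tx": 0,"ty": 0,"tz": -0.03,"turn": 0,"jaw": 0},
  {"tx": 0,"ty": 0,"tz": -0.06,"turn": 0,"jaw": 0},
  {"tx": 0,"ty": 0,"tz": -0.06,"turn": 0,"jaw": 0},
])

```text
time_s: 10.3
tool_pos: [506.1, 38.3, 94.2]
tool_rot: [-0.0, 0.007, 1.0, -0.001]
contact_force: [-1.3, 0.2, 4.7]
width: 0.085
```

Request:
move_arm([
  {"tx": 0,"ty": 0,"tz": -0.04,"turn": 0,"jaw": 0},
  {"tx": 0,"ty": 0,"tz": -0.08,"turn": 0,"jaw": 0},
  {"tx": 0,"ty": 0,"tz": -0.1,"turn": 0,"jaw": 0},
  {"tx": 0,"ty": 0,"tz": -0.1,"turn": 0,"jaw": 0},
])

```text
time_s: 10.7
tool_pos: [506.1, 38.3, 91.1]
tool_rot: [-0.0, 0.007, 1.0, -0.001]
contact_force: [-1.5, -0.9, 5.2]
width: 0.087
```

Request:
move_arm([
  {"tx": 0,"ty": 0,"tz": -0.03,"turn": 0,"jaw": 0},
  {"tx": 0,"ty": 0,"tz": -0.06,"turn": 0,"jaw": 0},
  {"tx": 0,"ty": 0,"tz": -0.06,"turn": 0,"jaw": 0},
])

```text
time_s: 11.0
tool_pos: [506.1, 38.3, 89.2]
tool_rot: [-0.0, 0.007, 1.0, -0.001]
contact_force: [-1.6, -0.4, 4.5]
width: 0.084
```

Request:
move_arm([
  {"tx": 0,"ty": 0,"tz": -0.03,"turn": 0,"jaw": 0},
  {"tx": 0,"ty": 0,"tz": -0.06,"turn": 0,"jaw": 0},
  {"tx": 0,"ty": 0,"tz": -0.06,"turn": 0,"jaw": 0},
])

```text
time_s: 11.3
tool_pos: [506.1, 38.2, 87.5]
tool_rot: [-0.0, 0.007, 1.0, -0.001]
contact_force: [-1.1, -0.7, 5.4]
width: 0.084
```

Request:
move_arm([
  {"tx": 0,"ty": 0,"tz": -0.03,"turn": 0,"jaw": 0},
  {"tx": 0,"ty": 0,"tz": -0.04,"turn": 0,"jaw": 0},
  {"tx": 0,"ty": 0,"tz": -0.04,"turn": 0,"jaw": 0},
])

```text
time_s: 11.6
tool_pos: [506.1, 38.3, 86.3]
tool_rot: [-0.0, 0.007, 1.0, -0.001]
contact_force: [-2.3, 0.2, 6.0]
width: 0.087
```

Request:
move_arm([
  {"tx": 0,"ty": 0,"tz": -0.03,"turn": 0,"jaw": 0},
  {"tx": 0,"ty": 0,"tz": -0.04,"turn": 0,"jaw": 0},
  {"tx": 0,"ty": 0,"tz": -0.04,"turn": 0,"jaw": 0},
])

```text
time_s: 11.9
tool_pos: [506.1, 38.2, 85.2]
tool_rot: [-0.0, 0.007, 1.0, -0.001]
contact_force: [-1.9, 0.5, 6.5]
width: 0.088
```

Request:
move_arm([
  {"tx": 0,"ty": 0,"tz": -0.03,"turn": 0,"jaw": 0},
  {"tx": 0,"ty": 0,"tz": -0.04,"turn": 0,"jaw": 0},
  {"tx": 0,"ty": 0,"tz": -0.04,"turn": 0,"jaw": 0},
])

```text
time_s: 12.2
tool_pos: [506.1, 38.2, 84.1]
tool_rot: [-0.0, 0.007, 1.0, -0.001]
contact_force: [-2.3, -0.1, 5.3]
width: 0.084
```

Request:
move_arm([
  {"tx": 0,"ty": 0,"tz": -0.03,"turn": 0,"jaw": 0},
  {"tx": 0,"ty": 0,"tz": -0.04,"turn": 0,"jaw": 0},
  {"tx": 0,"ty": 0,"tz": -0.04,"turn": 0,"jaw": 0},
])

```text
time_s: 12.5
tool_pos: [506.1, 38.2, 83.1]
tool_rot: [-0.0, 0.007, 1.0, -0.001]
contact_force: [-2.4, -0.0, 5.6]
width: 0.086
```

Request:
move_arm([
  {"tx": 0,"ty": 0,"tz": -0.03,"turn": 0,"jaw": 0},
  {"tx": 0,"ty": 0,"tz": -0.04,"turn": 0,"jaw": 0},
  {"tx": 0,"ty": 0,"tz": -0.04,"turn": 0,"jaw": 0},
])

```text
time_s: 12.8
tool_pos: [506.1, 38.2, 82.3]
tool_rot: [-0.0, 0.007, 1.0, -0.001]
contact_force: [-2.9, -0.0, 8.5]
width: 0.085
```

Request:
move_arm([
  {"tx": 0,"ty": 0,"tz": -0.03,"turn": 0,"jaw": 0},
  {"tx": 0,"ty": 0,"tz": -0.03,"turn": 0,"jaw": 0},
  {"tx": 0,"ty": 0,"tz": -0.03,"turn": 0,"jaw": 0},
])

```text
time_s: 13.1
tool_pos: [506.1, 38.2, 82.0]
tool_rot: [-0.0, 0.007, 1.0, -0.001]
contact_force: [-2.8, -0.6, 8.5]
width: 0.088
```

Request:
move_arm([
  {"tx": 0,"ty": 0,"tz": -0.04,"turn": 0,"jaw": 0},
  {"tx": 0,"ty": 0,"tz": -0.05,"turn": 0,"jaw": 0},
  {"tx": 0,"ty": 0,"tz": -0.05,"turn": 0,"jaw": 0},
])

```text
time_s: 13.4
tool_pos: [506.1, 38.2, 81.1]
tool_rot: [-0.0, 0.007, 1.0, -0.001]
contact_force: [-2.9, -1.0, 8.5]
width: 0.088
```

Request:
move_arm([
  {"tx": 0,"ty": 0,"tz": -0.04,"turn": 0,"jaw": 0},
  {"tx": 0,"ty": 0,"tz": -0.05,"turn": 0,"jaw": 0},
  {"tx": 0,"ty": 0,"tz": -0.05,"turn": 0,"jaw": 0},
])

```text
time_s: 13.7
tool_pos: [506.2, 38.2, 80.3]
tool_rot: [0.0, 0.007, 1.0, -0.001]
contact_force: [-3.5, -0.3, 10.7]
width: 0.083
```

Request:
move_arm([
  {"tx": 0,"ty": 0,"tz": -0.05,"turn": 0,"jaw": 0},
  {"tx": 0,"ty": 0,"tz": -0.055,"turn": 0,"jaw": 0},
  {"tx": 0,"ty": 0,"tz": -0.055,"turn": 0,"jaw": 0},
])

```text
time_s: 14.0
tool_pos: [506.1, 38.2, 79.4]
tool_rot: [0.0, 0.008, 1.0, -0.001]
contact_force: [-3.6, -0.1, 10.0]
width: 0.081
```

Request:
move_arm([
  {"tx": 0,"ty": 0,"tz": -0.05,"turn": 0,"jaw": 0},
  {"tx": 0,"ty": 0,"tz": -0.05,"turn": 0,"jaw": 0},
  {"tx": 0,"ty": 0,"tz": -0.05,"turn": 0,"jaw": 0},
])

```text
time_s: 14.3
tool_pos: [506.1, 38.2, 78.2]
tool_rot: [0.0, 0.008, 1.0, -0.001]
contact_force: [-3.0, -0.5, 6.3]
width: 0.089
```

Request:
move_arm([
  {"tx": 0,"ty": 0,"tz": -0.03,"turn": 0,"jaw": 0},
  {"tx": 0,"ty": 0,"tz": -0.04,"turn": 0,"jaw": 0},
  {"tx": 0,"ty": 0,"tz": -0.04,"turn": 0,"jaw": 0},
])

```text
time_s: 14.6
tool_pos: [506.1, 38.2, 77.2]
tool_rot: [0.0, 0.008, 1.0, -0.001]
contact_force: [-1.5, -0.5, 6.3]
width: 0.085
```

Request:
move_arm([
  {"tx": 0,"ty": 0,"tz": -0.03,"turn": 0,"jaw": 0},
  {"tx": 0,"ty": 0,"tz": -0.04,"turn": 0,"jaw": 0},
  {"tx": 0,"ty": 0,"tz": -0.04,"turn": 0,"jaw": 0},
])

```text
time_s: 14.9
tool_pos: [506.0, 38.2, 75.8]
tool_rot: [0.0, 0.008, 1.0, -0.001]
contact_force: [-1.3, -0.2, 2.1]
width: 0.083
```

The push dropped from 6.3 to 2.1 N at about 21.5 mm, which looks like the click. One gentle nudge to confirm.

Request:
move_arm([
  {"tx": 0,"ty": 0,"tz": -0.03,"turn": 0,"jaw": 0},
  {"tx": 0,"ty": 0,"tz": -0.03,"turn": 0,"jaw": 0},
])

```text
time_s: 15.1
tool_pos: [506.0, 38.2, 75.2]
tool_rot: [0.0, 0.008, 1.0, -0.001]
contact_force: [-2.3, -0.8, 7.4]
width: 0.087
```

Request:
move_arm([
  {"tx": 0,"ty": 0,"tz": 0.03,"turn": 0,"jaw": 0},
  {"tx": 0,"ty": 0,"tz": 0.06,"turn": 0,"jaw": 0},
  {"tx": 0,"ty": 0,"tz": 0.06,"turn": 0,"jaw": 0},
])

```text
time_s: 15.4
tool_pos: [505.9, 38.2, 76.3]
tool_rot: [-0.0, 0.007, 1.0, -0.001]
contact_force: [0.0, 0.2, -4.9]
width: 0.088
```

At 76.3 mm the tool reads -4.9 N, which is just the padlock's weight. The spring isn't lifting the shackle, so it's locked. I'll set it down, release and retreat.

Request:
move_arm([
  {"tx": 0,"ty": 0,"tz": -0.03,"turn": 0,"jaw": 0},
  {"tx": 0,"ty": 0,"tz": -0.03,"turn": 0,"jaw": 0},
  {"tx": 0,"ty": 0,"tz": -0.03,"turn": 0,"jaw": 0.2},
  {"tx": 0,"ty": 0,"tz": -0.03,"turn": 0,"jaw": 0.4},
  {"tx": 0,"ty": 0,"tz": -0.03,"turn": 0,"jaw": 0.5},
  {"tx": 0,"ty": 0,"tz": -0.03,"turn": 0,"jaw": 0.5},
  {"tx": 0,"ty": 0,"tz": -0.03,"turn": 0,"jaw": 0.5},
])

```text
time_s: 16.1
tool_pos: [506.0, 38.3, 75.3]
tool_rot: [-0.0, 0.007, 1.0, -0.001]
contact_force: [-0.4, -0.1, 0.5]
width: 0.462
```

Request:
move_arm([
  {"tx": 0,"ty": 0,"tz": 0.4,"turn": 0,"jaw": 0.5},
  {"tx": 0,"ty": 0,"tz": 1.2,"turn": 0,"jaw": 0.5},
  {"tx": 0,"ty": 0,"tz": 2.5,"turn": 0,"jaw": 0.5},
  {"tx": 0,"ty": 0,"tz": 4,"turn": 0,"jaw": 0.5},
  {"tx": -0.5,"ty": 0,"tz": 5,"turn": 0,"jaw": 0.5},
  {"tx": -1,"ty": 1.3,"tz": 5,"turn": 0,"jaw": 0.5},
  {"tx": -1.4,"ty": 2.8,"tz": 5,"turn": 0,"jaw": 0.5},
  {"tx": -1.8,"ty": 4.3,"tz": 5,"turn": 0,"jaw": 0.5},
  {"tx": -2,"ty": 5.8,"tz": 5,"turn": 0,"jaw": 0.5},
  {"tx": -2,"ty": 7,"tz": 5,"turn": 0,"jaw": 0.5},
  {"tx": -2,"ty": 7,"tz": 5,"turn": 0,"jaw": 0.5},
  {"tx": -2,"ty": 7,"tz": 5,"turn": 0,"jaw": 0.5},
])

```text
time_s: 17.3
tool_pos: [445.7, 248.7, 225.8]
tool_rot: [0.0, 0.006, 1.0, -0.001]
contact_force: [0.7, -0.8, 0.3]
width: 0.5
```

```bash
python3 - <<'E'
from h import *
snap('scene','s10');snap('top','t10')
o=observe();print(o['tool_pos'],o['contact_force'],o['width'],o['time_s'])
a=load('s10')['color'][215:285,290:370];a=cv2.resize(a,(640,560),interpolation=cv2.INTER_CUBIC);cv2.imwrite('pics/z_s10.png',a[:,:,::-1])
cv2.imwrite('pics/t10.png',load('t10')['color'][:,:,::-1])
s=load('s10');t=load('t10')
b=cv2.resize(t['color'][205:265,255:335],(640,480),interpolation=cv2.INTER_CUBIC);cv2.imwrite('pics/z_t10.png',b[:,:,::-1])
E
```

```text
[446.33191855 246.60911639 225.61209937] [-0.26298346 -0.43130938  0.49070798] 0.5036158148655145 17.4
```

View pics/z_s10.png

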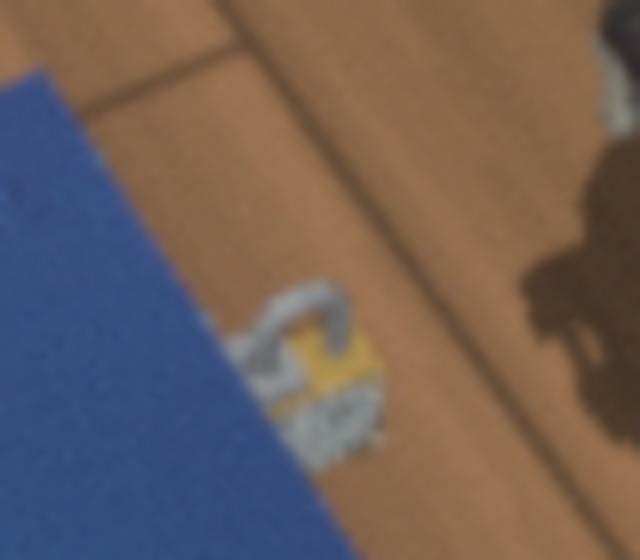

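View pics/z_t10.png

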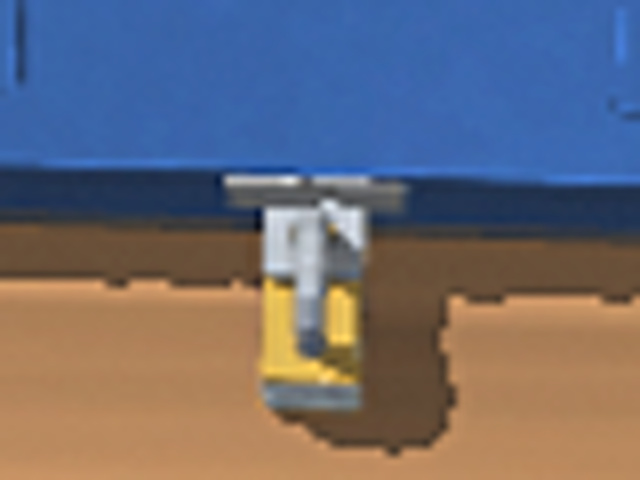

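View pics/t10.png

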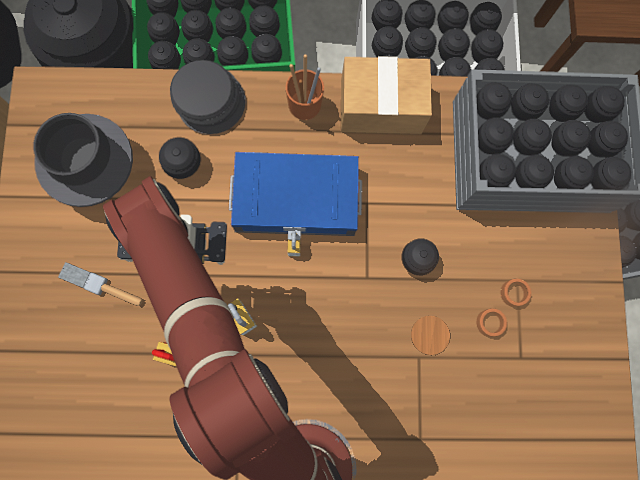

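The scene view shows the shackle low at (329,251), with the toe leg going into the lug. The top view shows the padlock square under the lug at (294,240), with the lid shut and the other things in place. Handing in.

```bash
python3 -c "
from plant import *
print(hand_in())"
```

```text
the job is handed in; nothing more can be done
None
```

The box is locked and the job is handed in at about 17.4 s; no verdict was reported. I pressed the lid shut, hung the smaller steel padlock by its bow with the toe over the lug hole, and pushed the shackle down with the padlock standing on the bench.

**The click:**
- **Pushing in:** the push rose to about 10.7 N at 17.5 mm in, then dropped from 6.3 to 2.1 N at about 21.5 mm.
- **At the stop:** a small further nudge met the stop at 7.4 N. That was the highest push after the peak, well under the limits.
- **Lift test:** a slight lift read -4.9 N, only the padlock's weight, so the shackle was caught.

**Last checks:** after I let go and moved away, the pictures showed:
- The lid is shut.
- The padlock is upright with its shackle down through the lug.
- The pots, rings, rib and brush look unmoved, judged by eye. The arm hid the spot where the key lay, so I did not see it in the last picture, but no move touched it.

**Disagreements:** the cameras disagreed by 2 to 3 mm on absolute sideways position. I set the final alignment from offsets measured within a single picture, and these agreed to about 0.5 mm sideways. Front to back they disagreed by up to 3 mm, so I used a value between them. The toe went in without jamming, with at most about 3.6 N of sideways force.

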